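Make up two ingredient kits for a soap-making class

ROBOT

A 6-joint arm with a two-finger parallel gripper is mounted at the origin on the work surface; the furniture and walls round the work are solid. World frame = base frame: x ahead of the robot, y to its left, z up, the work surface at z = 0. Lengths are in m, angles in rad, forces in N, time in s.
With the tool pointing down it reaches from about 0.425 to 0.95 m from the base axis. Payload 3.5 kg.
Tool frame: the origin (TCP) lies between the finger pads; the fingertips stand 17 mm ahead of it and the grasp point (between the pads) lies 2 mm behind it (ctrl.tip_reach is the distance from the TCP to the fingertips, in m); z points along the fingers, y is the direction in which the jaws open and shut (so a half turn about z gives the same grasp; the last joint's range is limited). The gripper opens to 85 mm and grips with 20 to 120 N. Pads are 22 mm wide; open, the fingers measure 114 mm over their backs; the gripper's body (76 mm by 85 mm) begins 54 mm behind the grasp point. The pads swing forward as they close: fully open they stand 13 mm farther back than shut.
Start: joints at [0.964, 0.286, 1.577, -0, 1.279, -0.15], TCP at [0.298, 0.606, 0.224] pointing down, gripper open.
Joint ranges: [-2.77, 2.77], [-0.9, 2.22], [0.21, 2.48], [-1.53, 4.67], [0.24, 2.81], [-2.84, 2.84]. Speed limits (rad/s): [2.79, 2.79, 3.14, 3.14, 3.14, 3.14].

INTERFACE

Orientations are given as a unit quaternion [x, y, z, w].
In Python, from plant import monitor, imaging, workorder, ctrl gives the robot as it stands.
- The arm moves only by the tool send_rows, never from a script. Its argument "rows" is a list of rows, each a list of 4 numbers: the shift along the world's x, y, z normalised to -1 to 1, where 1 is 0.3 m, then the turn about the world's z normalised to -1 to 1, where 1 is 360 degrees. A call has 1 to 20 rows; each row is the pose to reach, as a shift and turn from the pose commanded when the call began, turning the shorter way round; what a row does not reach only later rows make up. A row lasts 1/8 s, in which the tool goes at most 62.5 mm and 10.7 degrees, less where a joint would pass 70% of its speed; a pose out of reach is approached as far as the arm can. A call with a number of a shift or a turn outside -1 to 1 is refused whole. A call with a gripper value outside its range is refused whole. "jaw" is the closure, from 0 (fully open) to 1 (shut), set as the call begins (left out, the last holds). The fingers move at their own pace and stop on an object; "newtons" is the grip in N (left out, the last holds). Time passes only in rows, so rows that repeat a pose let the fingers close. It gives the time, the measured TCP pose, the force and the opening at its end, in the units of the state.
- monitor.get_state(): the state, without advancing time (a new reading comes with each control period).
- imaging.read_camera(name): name is "side" or "top"; returns the picture (400x640x3 uint8, red, green, blue); there is no depth.
- imaging.calibration(name): a dict with "intrinsics" (3x3 intrinsics, pixels), "cam_to_world" (4x4, takes a point from camera to world coordinates). Camera axes: x right, y up, looking along -z (the intrinsics and any distortion apply to the point x, -y, -z); pixel columns grow to the right and rows downward; lengths in m; the calibration is good to about 2 mm. A picture is of the moment at which its call begins. calibration takes no time and is no camera call.
- workorder.sign_off(): hands the job in, once; it reports no verdict.
The state is a dict: "time": time; "qpos": joint angles; "dq": joint speeds; "joint_efforts": joint torques, N m; "eef_pos": TCP position; "tcp_rot": TCP orientation; "contact_force": force on the tool from outside, world axes, zero at the start; "wrist_torque": the same for the moment, N m; "opening": opening from 0.0 (shut) to 1.0 (fully open).
Only numpy, scipy, OpenCV 4.12 (cv2) and the standard library are available. Lean on these libraries where they do the work, as an engineer would, in place of code of your own. Each camera call takes 0.05 s, during which the arm holds its last target.

TASK

Make up two kits from the stock on the table: the blue tray gets one dark glass bottle and the jar with the green lid, the yellow tray gets the other dark glass bottle and the silver aluminium bottle. In each tray the dark bottle stands upright in the small compartment and the jar or aluminium bottle upright in the large one, flat on the tray floor. Never tip any of the stock over, and leave the jars with the black and the gold lid where they are.

Things in the scene. Friction and masses are not known exactly. Their poses are not given: they have to be found in the camera images.
- tray_blue: blue kit tray fixed to the table, 100 mm (x) by 180 mm (y); origin: centre of underside, z up. Floor 4 mm thick; rim and walls 18 mm high. Open compartments: small one 68 x 68 mm inside, centred at x 0, y +50 mm in the tray's frame; large one 88 (x) by 86 (y) mm, centred at x 0, y -41 mm. Small end to the robot's left (+y), within 0.3 rad. The trays may swap places
- tray_yellow: yellow kit tray fixed to the table, 100 mm (x) by 180 mm (y); origin: centre of underside, z up. Floor 4 mm thick; rim and walls 18 mm high. Open compartments: small one 68 x 68 mm inside, centred at x 0, y +50 mm in the tray's frame; large one 88 (x) by 86 (y) mm, centred at x 0, y -41 mm. Small end to the robot's right (-y), within 0.3 rad. The trays may swap places
- bottle_a: brown-black glass bottle with a narrow black screw cap, loose and upright, 104 mm tall, about 0.19 kg; round body 45 mm across up to about 60 mm, shoulder above, cap 25 mm across from 80 mm up; origin at the centre of its base, z up. Grasp the cap; it is fixed on. The two dark bottles are alike and interchangeable
- bottle_b: brown-black glass bottle with a narrow black screw cap, loose and upright, 104 mm tall, about 0.19 kg; round body 45 mm across up to about 60 mm, shoulder above, cap 25 mm across from 80 mm up; origin at the centre of its base, z up. Grasp the cap; it is fixed on. The two dark bottles are alike and interchangeable
- green_jar: glass jar of pale dried petals with a green lid, loose and upright, 78 mm tall, about 0.3 kg; round body 60 mm across up to about 60 mm, lid 52 mm across from 63 mm up, fixed shut; origin at the centre of its base, z up. Grasp the body
- alu_bottle: silver-grey aluminium bottle with a narrow ribbed screw cap, loose and upright, 158 mm tall, about 0.42 kg; round body 66 mm across up to about 110 mm, tapering shoulder above, cap 36 mm across from 136 mm up; origin at the centre of its base, z up. Grasp the cap; it is fixed on
- black_jar: glass jar with a wide black lid, loose, 72 mm across, 88 mm tall; not part of any kit, stays where it is; origin at the centre of its base, z up
- gold_jar: glass jar of purple petals with a gold lid with a white sticker, loose, 72 mm across, 93 mm tall; not part of any kit, stays where it is; origin at the centre of its base, z up

How it is judged:
At the end, for the whole second after the job is handed in: Green-lidded jar in blue tray's large compartment (within 16 mm of its centre), aluminium bottle in yellow's (14 mm), a dark bottle in each small one (14 mm); bases on the tray floor, tilt below 0.1 rad, at rest; black- and gold-lidded jars upright within 30 mm of their starts (x of green_jar in the frame of tray_blue between -0.016 and 0.016 m and y of green_jar in the frame of tray_blue between -0.057 and -0.025 m and z of green_jar in the frame of tray_blue between -0.002 and 0.01 m and x of alu_bottle in the frame of tray_yellow between -0.014 and 0.014 m and y of alu_bottle in the frame of tray_yellow between -0.055 and -0.027 m and z of alu_bottle in the frame of tray_yellow between -0.002 and 0.01 m and ((x of bottle_a in the frame of tray_blue between -0.014 and 0.014 m and y of bottle_a in the frame of tray_blue between 0.036 and 0.064 m and z of bottle_a in the frame of tray_blue between -0.002 and 0.01 m and x of bottle_b in the frame of tray_yellow between -0.014 and 0.014 m and y of bottle_b in the frame of tray_yellow between 0.036 and 0.064 m and z of bottle_b in the frame of tray_yellow between -0.002 and 0.01 m) or (x of bottle_a in the frame of tray_yellow between -0.014 and 0.014 m and y of bottle_a in the frame of tray_yellow between 0.036 and 0.064 m and z of bottle_a in the frame of tray_yellow between -0.002 and 0.01 m and x of bottle_b in the frame of tray_blue between -0.014 and 0.014 m and y of bottle_b in the frame of tray_blue between 0.036 and 0.064 m and z of bottle_b in the frame of tray_blue between -0.002 and 0.01 m)) and angle between each of bottle_a, bottle_b, green_jar, alu_bottle, black_jar, gold_jar's own z axis and vertical below 0.1 rad and linear speed of each of bottle_a, bottle_b, green_jar, alu_bottle below 0.02 m/s and distance of each of black_jar, gold_jar from where it was at the start of the episode below 0.03 m); the robot touches nothing.
It fails at once if a bottle or jar of the stock is tipped over (more than 0.6 rad) (angle between any of bottle_a, bottle_b, green_jar, alu_bottle, black_jar, gold_jar's own z axis and vertical above 0.6 rad).
It fails at once if the black-lidded or gold-lidded jar is moved more than 30 mm (distance of any of black_jar, gold_jar from where it was at the start of the episode above 0.03 m).
It also fails if it takes over 115 s, if anything falls off the work surface, if the arm or the gripper's body presses on something with over 40 N, if the wrist force passes 120 N, or if a joint passes its speed limit or range.

## Working session

There is one attempt and no reset: what is moved stays moved. The work goes in short steps, Python scripts to look and compute and a tool call to move; the robot and the scene stay as the last step left them, time stands still between calls to the robot, and variables do not carry over. Pictures are saved under pics/ and viewed, and the job is handed in when it is done.

Besides the shell and the picture viewer there is one more tool, called after "Call:" in YAML: its name, and indented under it one key for each argument. send_rows: Moves the arm, as the interface text tells. Scaled input: -1 to 1 covers 0.3 m each way for a shift and 360 degrees each way for a turn. Its arguments: {"type":"object","properties":{"rows":{"type":"array"},"jaw":{"type":"number"},"newtons":{"type":"number"}},"required":["rows"]}

```bash
mkdir -p pics; ls; python3 - <<'E'
from plant import monitor, imaging, workorder, ctrl
import cv2
s=monitor.get_state();print(s)
for n in("top","side"):
    im=imaging.read_camera(n);cv2.imwrite(f"pics/{n}0.png",im[:,:,::-1])
    print(imaging.calibration(n))
print(ctrl.tip_reach)
E
```

```text
pics
{'time': 0.0, 'qpos': array([ 9.64001239e-01,  2.87178058e-01,  1.57817936e+00,  1.47829132e-05,
        1.27862219e+00, -1.49998575e-01]), 'dq': array([ 1.77006839e-03, -1.54545469e-03, -1.11087903e-03,  8.58133019e-05,
        6.57270738e-06, -1.11447214e-03]), 'joint_efforts': array([-6.39827408e-05, -4.05988455e+01, -2.92624998e+01, -1.65133329e-04,
        5.93377888e-03,  3.74080670e-06]), 'eef_pos': array([0.29730339, 0.60524305, 0.22303767]), 'tcp_rot': array([ 2.26419588e-01,  9.74029130e-01, -1.10643799e-03, -4.47484250e-04]), 'contact_force': array([-0.07784716,  0.0156921 , -0.01304564]), 'wrist_torque': array([-0.01269273,  0.05782212,  0.01728724]), 'opening': 0.997134612069431}
{'intrinsics': array([[390.66804702,   0.        , 318.22676486],
       [  0.        , 390.66804702, 192.57073374],
       [  0.        ,   0.        ,   1.        ]]), 'cam_to_world': array([[-0.00859071,  0.99477448, -0.1017346 ,  0.41236872],
       [-0.99974471, -0.01067043, -0.01991605, -0.0420903 ],
       [-0.02089753,  0.10153754,  0.9946122 ,  1.08878127],
       [ 0.        ,  0.        ,  0.        ,  1.        ]])}
{'intrinsics': array([[427.4793946 ,   0.        , 326.09919177],
       [  0.        , 427.4793946 , 205.96543438],
       [  0.        ,   0.        ,   1.        ]]), 'cam_to_world': array([[-0.44226569, -0.68725425,  0.57626613,  1.12132061],
       [ 0.8968244 , -0.33145915,  0.29298607,  0.29079046],
       [-0.01034724,  0.64638721,  0.76293939,  0.79993904],
       [ 0.        ,  0.        ,  0.        ,  1.        ]])}
0.017
```

View pics/top0.png

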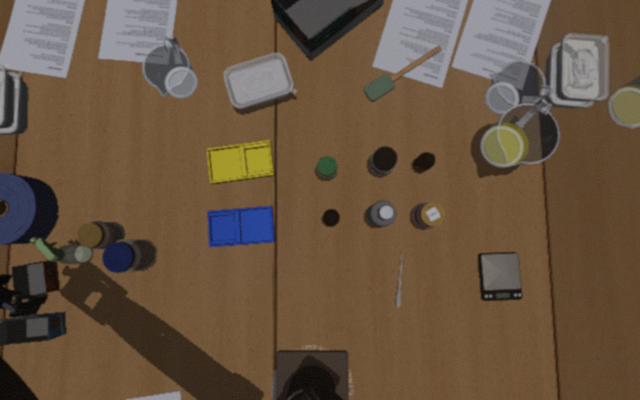

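View pics/side0.png

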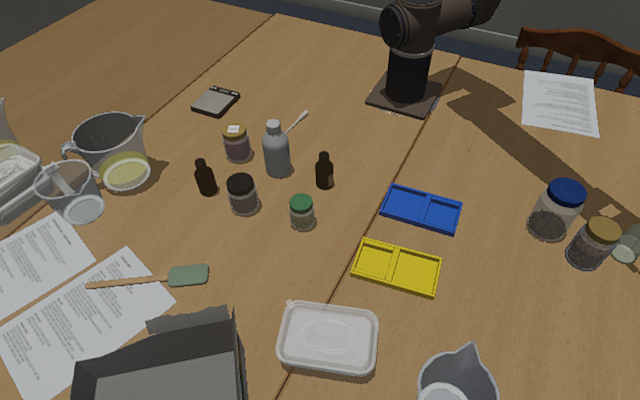

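The top view shows the yellow tray at (240,162) and the blue tray at (241,226). The stock is the green jar (327,168), black jar (383,160), dark bottles (424,162) and (331,217), alu bottle (382,214) and gold jar (430,215). Next I'll look at enlarged crops.

```bash
python3 - <<'E'
import cv2
a=cv2.imread("pics/top0.png");b=cv2.imread("pics/side0.png")
cv2.imwrite("pics/c1.png",cv2.convertScaleAbs(cv2.resize(a[135:260,195:455],None,fx=3,fy=3,interpolation=cv2.INTER_CUBIC),alpha=1.8))
cv2.imwrite("pics/c2.png",cv2.convertScaleAbs(cv2.resize(b[110:300,180:470],None,fx=2.7,fy=2.7,interpolation=cv2.INTER_CUBIC),alpha=1.8))
E
```

```text
(no output)
```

View pics/c1.png

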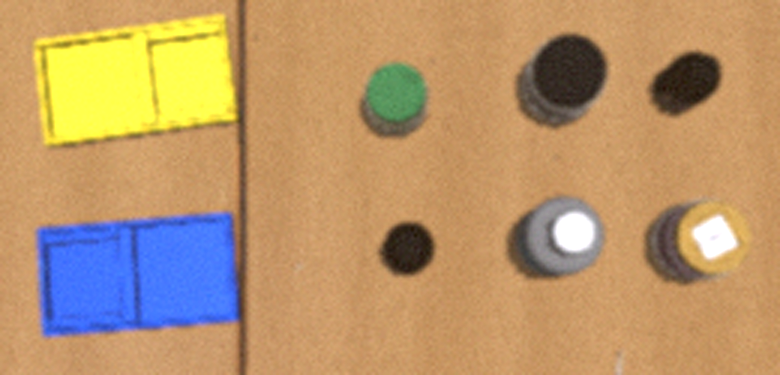

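View pics/c2.png

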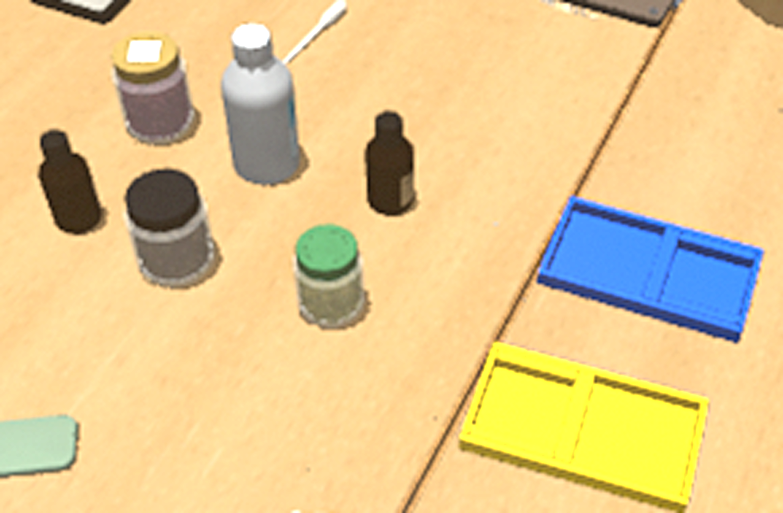

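```bash
cat > h.py <<'E'
import numpy as np, cv2
from plant import imaging
def ray(n,uv):
    c=imaging.calibration(n);K=c["intrinsics"];T=c["cam_to_world"]
    d=np.linalg.inv(K)@np.array([uv[0],uv[1],1.]);d=T[:3,:3]@(d*[1,-1,-1]);return T[:3,3],d
def onz(n,uv,z):
    o,d=ray(n,uv);return (o+d*(z-o[2])/d[2])[:2]
def proj(n,p):
    c=imaging.calibration(n);T=c["cam_to_world"]
    q=T[:3,:3].T@(np.array(p)-T[:3,3])*[1,-1,-1];q=c["intrinsics"]@q;return q[:2]/q[2]
def blob(m,near):
    k,l,st,ce=cv2.connectedComponentsWithStats(m.astype(np.uint8))
    i=min(range(1,k),key=lambda i:np.hypot(*(ce[i]-near))+(1000 if st[i,4]<20 else 0))
    return l==i,st[i],ce[i]
E
python3 - <<'E'
from h import *
np.set_printoptions(precision=4,suppress=True)
t=cv2.imread("pics/top0.png");s=cv2.imread("pics/side0.png")
def hsv(i):return cv2.cvtColor(i,cv2.COLOR_BGR2HSV)
H={"top":hsv(t),"side":hsv(s)}
def rng(n,lo,hi):return cv2.inRange(H[n],lo,hi)>0
for c,lo,hi,nt,ns in (("yellow",(25,200,60),(34,255,255),(240,162),(397,267)),("blue",(110,170,60),(125,255,255),(241,226),(420,208))):
  for n,p in(("top",nt),("side",ns)):
    m,st,ce=blob(rng(n,lo,hi),p)
    cs,_=cv2.findContours(m.astype(np.uint8),cv2.RETR_EXTERNAL,cv2.CHAIN_APPROX_NONE)
    px=cs[0][:,0]
    o,_=ray(n,(0,0))
    for z in (0,.018):
        W=np.array([onz(n,q,z) for q in px]);r=cv2.minAreaRect((W*1000).astype(np.float32))
        print(c,n,z,r)
def dark(n,v):return H[n][:,:,2]<v
for nm,p in(("b_far",(424,162)),("b_near",(331,217)),("black",(383,158))):
  for v in (35,50):
    m,st,ce=blob(dark("top",v),p);print(nm,v,st,ce,onz("top",ce,.104),onz("top",ce,.06))
    cs,_=cv2.findContours(m.astype(np.uint8),cv2.RETR_EXTERNAL,cv2.CHAIN_APPROX_NONE)
    W=np.array([onz("top",q,.104) for q in cs[0][:,0]]);o=ray("top",(0,0))[0][:2]
    k=np.argmax(np.hypot(*(W-o).T));d=(W[k]-o);print("  cap",W[k]-d/np.hypot(*d)*.0125)
m,st,ce=blob(rng("top",(55,80,30),(85,255,255)),(327,168));print("green",st,ce,onz("top",ce,.078))
m,st,ce=blob(rng("top",(0,0,140),(180,60,255)),(386,212));print("alu cap",st,ce,onz("top",ce,.158))
for nm,p in(("bf",(205,180)),("bn",(324,172))):
    for v in(35,50):
        m,st,ce=blob(dark("side",v),p);print(nm,st,ce)
m,st,ce=blob(rng("side",(55,80,30),(85,255,255)),(300,202));print("greenside",st,ce,onz("side",ce,.072))
E
```

```text
yellow top 0 ((641.9238891601562, 186.96292114257812), (0.0, 0.0), 0.0)
yellow top 0.018 ((638.1288452148438, 183.1761474609375), (0.0, 0.0), 0.0)
yellow side 0 ((601.99951171875, 196.5327911376953), (99.3211441040039, 182.0015106201172), 6.983318328857422)
yellow side 0.018 ((613.6851806640625, 198.65374755859375), (97.08627319335938, 177.90614318847656), 6.983299732208252)
blue top 0 ((431.96343994140625, 196.6839141845703), (95.84680938720703, 177.85232543945312), 3.82668399810791)
blue top 0.018 ((431.639404296875, 192.7364501953125), (94.26225280761719, 174.91204833984375), 3.826697587966919)
blue side 0 ((423.450927734375, 193.09280395507812), (107.1067886352539, 182.64991760253906), 2.9113078117370605)
blue side 0.018 ((439.1541442871094, 195.29116821289062), (104.6966781616211, 178.53997802734375), 2.911313772201538)
b_far 35 [413 153  21  17 240] [423.9917 161.1958] [ 0.5903 -0.2918] [ 0.5983 -0.303 ]
  cap [ 0.5988 -0.3025]
b_far 50 [413 153  22  20 298] [423.1846 162.151 ] [ 0.5879 -0.2897] [ 0.5958 -0.3008]
  cap [ 0.5963 -0.3049]
b_near 35 [324 210  15  16 177] [330.5367 217.3333] [ 0.4501 -0.0528] [ 0.4518 -0.0533]
  cap [ 0.4566 -0.0556]
b_near 50 [322 210  17  16 207] [330.4106 217.4783] [ 0.4498 -0.0525] [ 0.4514 -0.053 ]
  cap [ 0.4567 -0.0576]
black 35 [373 148  23  22 387] [384.2171 158.5891] [ 0.5983 -0.1913] [ 0.6066 -0.198 ]
  cap [ 0.6131 -0.1989]
black 50 [372 147  25  24 446] [384.0381 158.6726] [ 0.5981 -0.1908] [ 0.6064 -0.1975]
  cap [ 0.6157 -0.1991]
green [318 157  18  18 262] [326.5916 165.5344] [ 0.5867 -0.0444]
alu cap [380 206  13  12 114] [386.     211.8421] [ 0.4598 -0.184 ]
bf [195 159  22  37 138] [204.9783 178.1232]
bf [195 159  23  38 559] [204.7996 178.3828]
bn [316 156  15  33 105] [320.9524 176.5238]
bn [316 152  17  38 480] [323.2583 170.8125]
greenside [290 194  22  17 300] [300.4133 201.6933] [ 0.5853 -0.0465]
```

```bash
python3 - <<'E'
from h import *
np.set_printoptions(precision=4,suppress=True)
for n,p,p2 in(("top",(240,162),(241,226)),("side",(397,267),(420,208))):
  h=cv2.cvtColor(cv2.imread(f"pics/{n}0.png"),cv2.COLOR_BGR2HSV)
  for c,lo,hi,q in(("yellow",(23,215,25),(36,255,255),p),("blue",(105,140,25),(128,255,255),p2)):
    m=cv2.morphologyEx(cv2.inRange(h,lo,hi),cv2.MORPH_CLOSE,np.ones((5,5)))
    m,st,ce=blob(m>0,q)
    cs,_=cv2.findContours(m.astype(np.uint8),cv2.RETR_EXTERNAL,cv2.CHAIN_APPROX_NONE)
    px=max(cs,key=len)[:,0]
    W=np.array([onz(n,u,.018) for u in px]);r=cv2.minAreaRect((W*1000).astype(np.float32));print(c,n,st,r)
# predicted pixels in side for cap tops / bases
for nm,x,y,z,r in(("bf",.597,-.3035,.104,.0225),("bn",.4505,-.053,.104,.0225),("green",.5865,-.045,.078,.03),("alu",.4598,-.184,.158,.033)):
    print(nm,"captop",proj("side",(x,y,z)),"base",proj("side",(x,y,0)),"top-view",proj("top",(x,y,z)))
E
```

```text
Traceback (most recent call last):
  File "h.py", line 13, in blob
    i=min(range(1,k),key=lambda i:np.hypot(*(ce[i]-near))+(1000 if st[i,4]<20 else 0))
ValueError: min() iterable argument is empty
```

```bash
python3 - <<'E'
from h import *
np.set_printoptions(precision=4,suppress=True)
h=cv2.cvtColor(cv2.imread("pics/top0.png"),cv2.COLOR_BGR2HSV);print(h[160,210:236:5],h[160,260])
for n,p,p2 in(("top",(240,162),(241,226)),("side",(397,267),(420,208))):
  h=cv2.cvtColor(cv2.imread(f"pics/{n}0.png"),cv2.COLOR_BGR2HSV)
  for c,lo,hi,q in(("yellow",(23,170,25),(36,255,255),p),("blue",(105,140,25),(128,255,255),p2)):
    m=cv2.morphologyEx(cv2.inRange(h,lo,hi),cv2.MORPH_CLOSE,np.ones((5,5)))
    m,st,ce=blob(m>0,q)
    cs,_=cv2.findContours(m.astype(np.uint8),cv2.RETR_EXTERNAL,cv2.CHAIN_APPROX_NONE)
    px=max(cs,key=len)[:,0]
    W=np.array([onz(n,u,.018) for u in px]);r=cv2.minAreaRect((W*1000).astype(np.float32));print(c,n,st,r)
for nm,x,y,z,r in(("bf",.597,-.3035,.104,.0225),("bn",.4505,-.053,.104,.0225),("green",.5865,-.045,.078,.03),("alu",.4598,-.184,.158,.033)):
    print(nm,"captop",proj("side",(x,y,z)),"base",proj("side",(x,y,0)),"top-view",proj("top",(x,y,z)))
E
```

```text
[[ 25 198 120]
 [ 27 194 162]
 [ 27 186 167]
 [ 27 183 169]
 [ 28 189 163]
 [ 27 194 162]] [ 28 190 161]
yellow top [ 207  140   68   43 2282] ((611.9530639648438, 197.488525390625), (101.18527221679688, 181.338134765625), 7.30983304977417)
blue top [ 208  206   67   41 2265] ((432.1366271972656, 193.24319458007812), (96.4003677368164, 177.97596740722656), 4.190536975860596)Traceback (most recent call last):
  File "<stdin>", line 11, in <module>
  File "h.py", line 7, in onz
    o,d=ray(n,uv);return (o+d*(z-o[2])/d[2])[:2]
        ~~~^^^^^^
  File "h.py", line 4, in ray
    c=imaging.calibration(n);K=c["intrinsics"];T=c["cam_to_world"]
ValueError: time passes only in moves, steps and waits
```

```bash
sed -i 's/^from plant import imaging/from plant import imaging\nCAL={n:imaging.calibration(n) for n in("top","side")}/; s/c=imaging.calibration(n)/c=CAL[n]/' h.py; python3 - <<'E'
from h import *
np.set_printoptions(precision=4,suppress=True)
for nm,x,y,z,r in(("bf",.597,-.3035,.104,.0225),("bn",.4505,-.053,.104,.0225),("green",.5865,-.045,.078,.03),("alu",.4598,-.184,.158,.033)):
    print(nm,"captop",proj("side",(x,y,z)),"base",proj("side",(x,y,0)),"top-view",proj("top",(x,y,z)))
def tr(cx,cy,a,dy):
    a=np.radians(a);return np.array([cx-np.sin(a)*dy,cy+np.cos(a)*dy])
print("blue small",tr(.432,.194,3.7,.05),"large",tr(.432,.194,3.7,-.041))
print("yel small",tr(.611,.198,7.1,-.05),"large",tr(.611,.198,7.1,.041))
E
```

```text
bf captop [201.3711 160.3502] base [210.9026 190.1286] top-view [428.5114 158.5559]
bn captop [324.2362 153.4337] base [324.79   183.4128] top-view [330.6083 217.1853]
green captop [300.5846 200.5151] base [302.417  222.0289] top-view [326.8329 165.6018]
alu captop [272.5231 122.5647] base [278.8534 170.0709] top-view [385.9865 211.8613]
blue small [0.4288 0.2439] large [0.4346 0.1531]
yel small [0.6172 0.1484] large [0.6059 0.2387]
```

Call:
send_rows:
  rows:
    - [0.24, -0.5, 0, 0.036]
    - [0.48, -1, 0, 0.073]
    - [0.48, -1, 0, 0.073]
    - [0.48, -1, 0, 0.073]
    - [0.48, -1, 0, 0.073]
    - [0.48, -1, 0, 0.073]
    - [0.48, -1, 0, 0.073]
  jaw: 0
  newtons: 40

```text
time: 0.98
eef_pos: [0.4421, 0.3044, 0.224]
tcp_rot: [0.001, 1.0, -0.0, -0.0]
contact_force: [0.1, 0.8, -0.5]
opening: 0.995
```

Call:
send_rows:
  rows:
    - [0.483, -1, 0, 0]
    - [0.483, -1, 0, 0]
    - [0.483, -1, 0, 0]
    - [0.483, -1, 0, 0]
    - [0.483, -1, 0, 0]
    - [0.483, -1, 0, 0]
    - [0.483, -1, 0, 0]
    - [0.483, -1, 0, 0]

```text
time: 1.98
eef_pos: [0.586, 0.0078, 0.2241]
tcp_rot: [-0.002, 1.0, 0.0, -0.0]
contact_force: [0.2, 0.5, -0.4]
opening: 1.003
```

Call:
send_rows:
  rows:
    - [0, -0.17, 0, 0]
    - [0, -0.17, 0, 0]
    - [0, -0.17, 0, 0]
    - [0, -0.17, 0, 0]

```text
time: 2.48
eef_pos: [0.5864, -0.0436, 0.2245]
tcp_rot: [-0.002, 1.0, 0.0, 0.0]
contact_force: [-0.0, -0.3, -0.7]
opening: 0.996
```

Call:
send_rows:
  rows:
    - [0, 0, -0.15, 0]
    - [0, 0, -0.3, 0]
    - [0, 0, -0.42, 0]
    - [0, 0, -0.52, 0]
    - [0, 0, -0.58, 0]
    - [0, 0, -0.607, 0]
    - [0, 0, -0.607, 0]
    - [0, 0, -0.607, 0]

```text
time: 3.48
eef_pos: [0.5877, -0.0454, 0.0438]
tcp_rot: [-0.001, 1.0, -0.0, 0.001]
contact_force: [0.1, 0.4, 0.1]
opening: 0.997
```

Call:
send_rows:
  rows:
    - [0, 0, 0, 0]
    - [0, 0, 0, 0]
    - [0, 0, 0, 0]
    - [0, 0, 0, 0]
    - [0, 0, 0, 0]
    - [0, 0, 0, 0]
  jaw: 1
  newtons: 40

```text
time: 4.22
eef_pos: [0.5873, -0.0455, 0.044]
tcp_rot: [-0.001, 1.0, -0.0, 0.001]
contact_force: [-2.5, 0.9, 4.9]
opening: 0.66
```

Call:
send_rows:
  rows:
    - [0, 0, 0, 0]
    - [0, 0, 0.03, 0]
    - [0, 0, 0.08, 0]
    - [0, 0, 0.14, 0]
    - [0, 0, 0.14, 0]
    - [0, 0, 0.14, 0]

```text
time: 4.97
eef_pos: [0.5864, -0.0452, 0.0844]
tcp_rot: [-0.001, 1.0, 0.0, -0.0]
contact_force: [-0.7, 0.2, -3.5]
opening: 0.655
```

```bash
python3 - <<'E'
from plant import imaging
import cv2
im=imaging.read_camera("side")[:,:,::-1];cv2.imwrite("pics/s1.png",cv2.convertScaleAbs(cv2.resize(im[60:300,180:470],None,fx=2.5,fy=2.5),alpha=1.7))
E
```

```text
(no output)
```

View pics/s1.png

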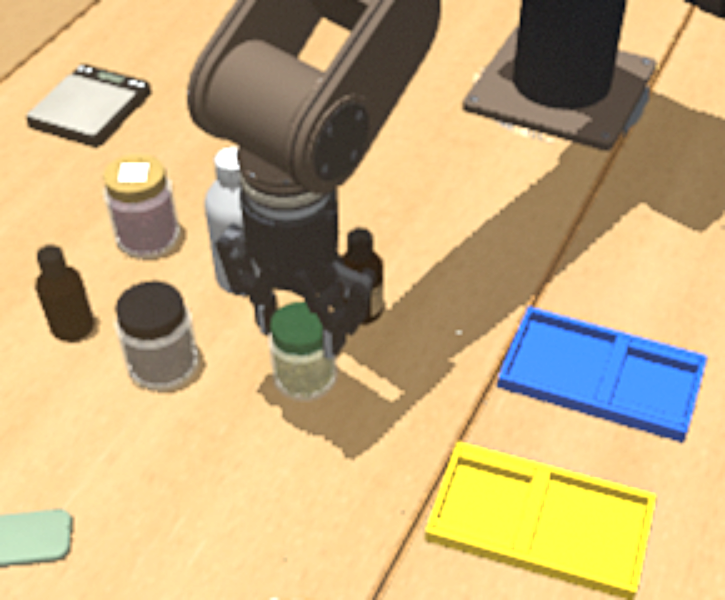

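Call:
send_rows:
  rows:
    - [-0.02, 0.03, 0.06, 0]
    - [-0.07, 0.09, 0.08, 0]
    - [-0.14, 0.18, 0.08, 0]
    - [-0.22, 0.285, 0.08, 0]
    - [-0.3, 0.39, 0.08, 0]
    - [-0.38, 0.49, 0.08, 0]
    - [-0.44, 0.57, 0.08, 0]
    - [-0.48, 0.625, 0.08, 0]
    - [-0.508, 0.66, 0.08, 0]
    - [-0.508, 0.66, 0.08, 0]
    - [-0.508, 0.66, 0.08, 0]
    - [-0.508, 0.66, 0.08, 0]

```text
time: 6.52
eef_pos: [0.4347, 0.1523, 0.1084]
tcp_rot: [-0.0, 1.0, -0.0, 0.0]
contact_force: [-0.1, 0.3, -2.8]
opening: 0.658
```

```bash
python3 - <<'E'
from plant import imaging
import cv2
im=imaging.read_camera("side")[:,:,::-1];cv2.imwrite("pics/s2.png",cv2.convertScaleAbs(cv2.resize(im[60:300,280:570],None,fx=2.5,fy=2.5),alpha=1.7))
E
```

```text
(no output)
```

View pics/s2.png

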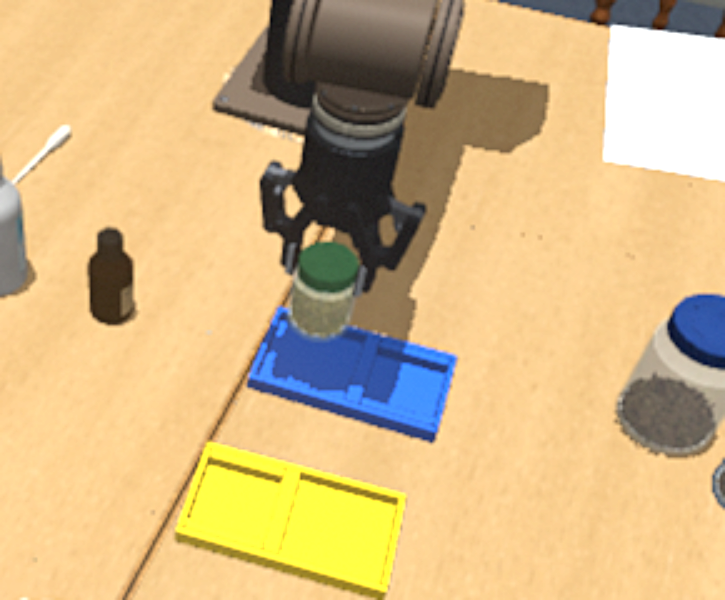

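```bash
python3 - <<'E'
from h import *
print(proj("side",(.4347,.1523,.142)))
E
```

```text
[410.97133659 163.81823047]
```

Call:
send_rows:
  rows:
    - [0, 0, -0.05, 0]
    - [0, 0, -0.1, 0]
    - [0, 0, -0.14, 0]
    - [0, 0, -0.165, 0]
    - [0, 0, -0.18, 0]
    - [0, 0, -0.19, 0]
    - [0, 0, -0.197, 0]
    - [0, 0, -0.2, 0]
    - [0, 0, -0.2, 0]

```text
time: 7.7
eef_pos: [0.4343, 0.1528, 0.0485]
tcp_rot: [-0.001, 1.0, 0.0, 0.0]
contact_force: [-0.6, -0.1, -2.7]
opening: 0.652
```

Call:
send_rows:
  rows:
    - [0, 0, -0.003, 0]
    - [0, 0, -0.006, 0]
    - [0, 0, -0.006, 0]

```text
time: 8.07
eef_pos: [0.435, 0.1529, 0.0481]
tcp_rot: [-0.001, 1.0, -0.0, 0.0]
contact_force: [-3.5, 0.2, 6.1]
opening: 0.657
```

Call:
send_rows:
  rows:
    - [0, 0, 0, 0]
    - [0, 0, 0, 0]
    - [0, 0, 0, 0]
    - [0, 0, 0, 0]
  jaw: 0.1

```text
time: 8.57
eef_pos: [0.4342, 0.1528, 0.0465]
tcp_rot: [-0.001, 1.0, -0.0, -0.0]
contact_force: [-0.7, -0.9, -0.2]
opening: 0.899
```

Call:
send_rows:
  rows:
    - [0, 0, 0.05, 0]
    - [0, 0, 0.15, 0]
    - [0, 0, 0.3, 0]
    - [0, 0, 0.45, 0]
    - [0, 0, 0.58, 0]
    - [0, 0, 0.58, 0]
    - [0, 0, 0.58, 0]

```text
time: 9.45
eef_pos: [0.4338, 0.1528, 0.2205]
tcp_rot: [-0.001, 1.0, -0.0, 0.0]
contact_force: [-0.3, 0.0, 1.0]
opening: 0.899
```

Call:
send_rows:
  rows:
    - [0.02, -0.17, 0, 0]
    - [0.04, -0.37, 0, 0]
    - [0.053, -0.55, 0, 0]
    - [0.053, -0.687, 0, 0]
    - [0.053, -0.687, 0, 0]
    - [0.053, -0.687, 0, 0]
  jaw: 0.4

```text
time: 10.2
eef_pos: [0.4493, -0.0528, 0.2192]
tcp_rot: [-0.001, 1.0, 0.001, -0.001]
contact_force: [-0.4, 0.1, -0.1]
opening: 0.598
```

```bash
python3 - <<'E'
from plant import imaging
import cv2
im=imaging.read_camera("side")[:,:,::-1];cv2.imwrite("pics/s3.png",cv2.convertScaleAbs(cv2.resize(im[60:300,200:490],None,fx=2.5,fy=2.5),alpha=1.7))
E
```

```text
(no output)
```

View pics/s3.png

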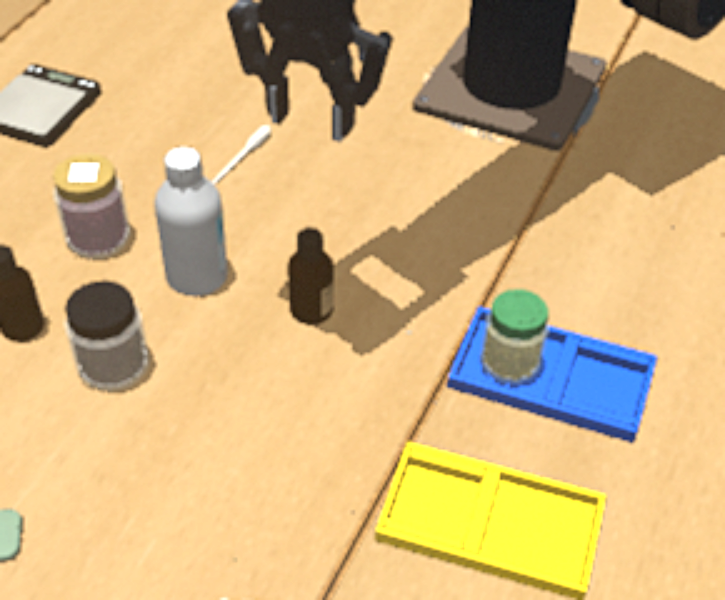

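The jar stands inside the large blue compartment at (515,335) in the crop. Next I'll descend on the near bottle.

Call:
send_rows:
  rows:
    - [0, 0, -0.08, 0]
    - [0, 0, -0.18, 0]
    - [0, 0, -0.27, 0]
    - [0, 0, -0.34, 0]
    - [0, 0, -0.38, 0]
    - [0, 0, -0.4, 0]
    - [0, 0, -0.404, 0]
    - [0, 0, -0.404, 0]

```text
time: 11.25
eef_pos: [0.4507, -0.0534, 0.1]
tcp_rot: [-0.001, 1.0, -0.0, 0.001]
contact_force: [0.2, 0.3, 1.0]
opening: 0.601
```

Call:
send_rows:
  rows:
    - [0, 0, 0, 0]
    - [0, 0, 0, 0]
    - [0, 0, 0, 0]
    - [0, 0, 0, 0]
    - [0, 0, 0, 0]
    - [0, 0, 0, 0]
  jaw: 1
  newtons: 40

```text
time: 12.0
eef_pos: [0.4501, -0.0533, 0.0993]
tcp_rot: [-0.001, 1.0, -0.0, -0.0]
contact_force: [0.2, -0.7, 0.8]
opening: -0.0
```

Call:
send_rows:
  rows:
    - [0, 0, 0.03, 0]
    - [0, 0, 0.08, 0]
    - [0, 0, 0.14, 0]
    - [0, 0, 0.14, 0]
    - [0, 0, 0.14, 0]

```text
time: 12.62
eef_pos: [0.45, -0.0533, 0.1414]
tcp_rot: [-0.001, 1.0, -0.0, 0.0]
contact_force: [0.5, 0.2, -0.6]
opening: 0.0
```

```bash
python3 - <<'E'
from plant import imaging
import cv2
im=imaging.read_camera("side")[:,:,::-1];cv2.imwrite("pics/s4.png",cv2.convertScaleAbs(cv2.resize(im[60:300,200:490],None,fx=2.5,fy=2.5),alpha=1.7))
E
```

```text
(no output)
```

View pics/s4.png

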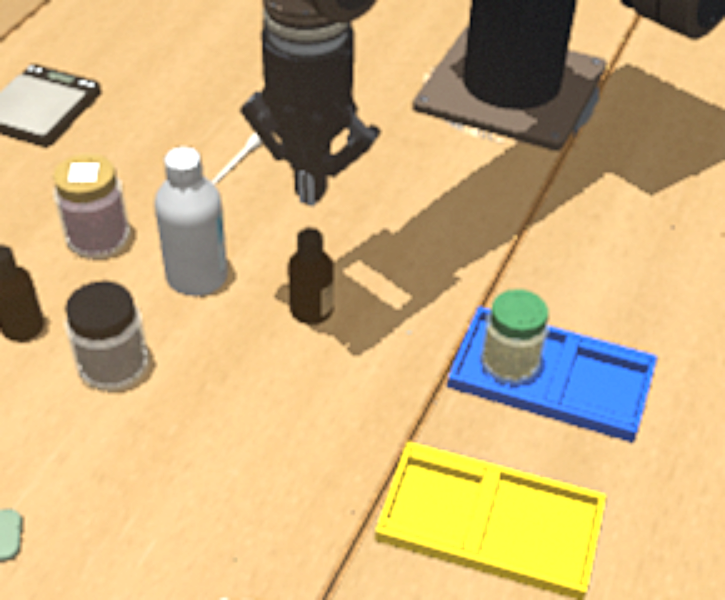

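```bash
python3 - <<'E'
from h import *
for z in (.1,.124,.1414,.155,.16): print(z,proj("side",(.45,-.0533,z)))
im=imaging.read_camera("top")[:,:,::-1];cv2.imwrite("pics/t4.png",cv2.convertScaleAbs(cv2.resize(im[110:290,190:480],None,fx=2.7,fy=2.7,interpolation=cv2.INTER_CUBIC),alpha=1.8))
im=imaging.read_camera("side")[:,:,::-1];cv2.imwrite("pics/s5.png",cv2.convertScaleAbs(cv2.resize(im[100:200,270:390],None,fx=6,fy=6,interpolation=cv2.INTER_CUBIC),alpha=1.8))
E
```

```text
0.1 [324.23970368 154.506345  ]
0.124 [324.09996925 146.95795284]
0.1414 [323.99542992 141.31078452]
0.155 [323.91174852 136.79035199]
0.16 [323.88053594 135.10426224]
```

View pics/t4.png

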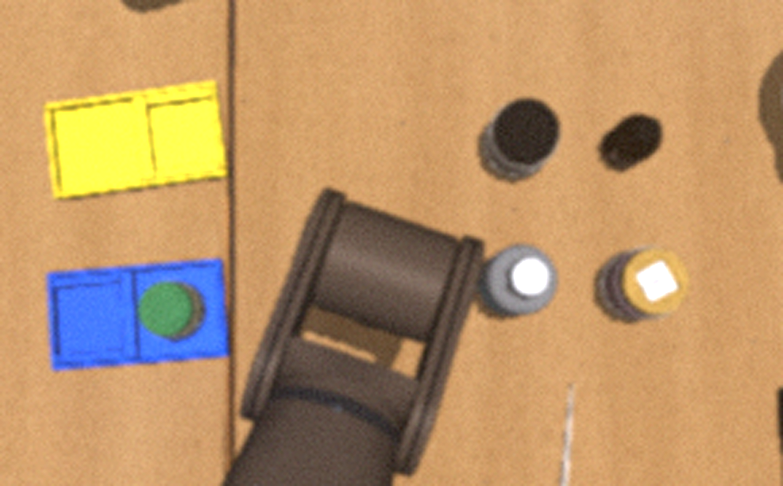

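View pics/s5.png

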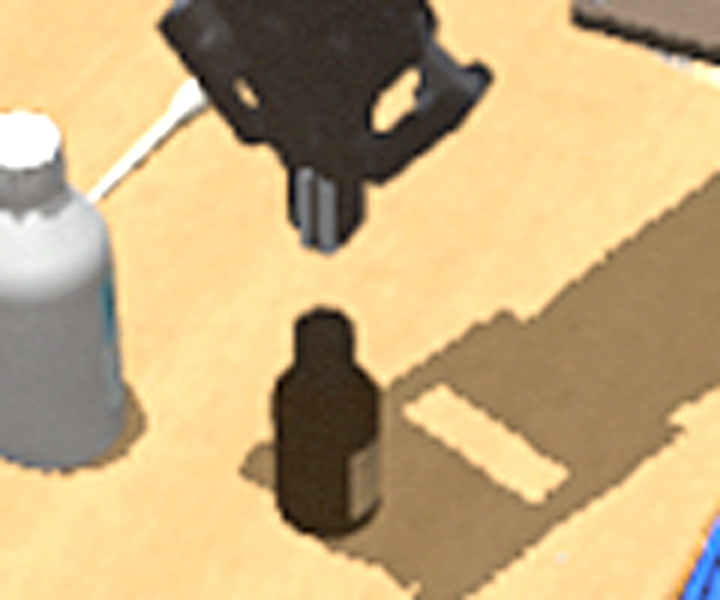

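```bash
python3 - <<'E'
from h import *
for z in (.124,.135,.1414,.15,.16): print(z,proj("side",(.461,-.0533,z)),proj("side",(.439,-.0533,z)))
E
```

```text
0.124 [322.0014192  149.82406512] [326.1721701 144.1278272]
0.135 [321.91741973 146.27308775] [326.12419034 140.57406756]
0.1414 [321.8678878  144.17918502] [326.09590293 138.4788792 ]
0.15 [321.80054981 141.33255185] [326.05745228 135.63092051]
0.16 [321.72110381 137.97406733] [326.01209628 132.27149772]
```

```bash
python3 - <<'E'
from h import *
print(onz("top",(251.6,223.7),.082))
im=imaging.read_camera("top")[:,:,::-1]
h=cv2.cvtColor(im,cv2.COLOR_BGR2HSV);m,st,ce=blob(cv2.inRange(h,(55,80,30),(85,255,255))>0,(252,224));print(st,ce,onz("top",ce,.082))
E
```

```text
[0.43648575 0.15064117]
[242 215  19  19 288] [250.82638889 223.94097222] [0.4358841  0.15263853]
```

The fingertips are about 22–25 mm higher than the tool data says, so the jaws closed above the cap and the bottle did not move. The xy position is good: the jar is measured at (0.436, 0.153). I'll go about 24 mm lower.

Call:
send_rows:
  rows:
    - [0, 0, 0.04, 0]
    - [0, 0, 0.04, 0]
    - [0, 0, 0.04, 0]
    - [0, 0, 0, 0]
    - [0, 0, -0.06, 0]
    - [0, 0, -0.12, 0]
    - [0, 0, -0.17, 0]
    - [0, 0, -0.2, 0]
    - [0, 0, -0.22, 0]
    - [0, 0, -0.22, 0]
  jaw: 0.4

```text
time: 14.08
eef_pos: [0.45, -0.0533, 0.0751]
tcp_rot: [-0.001, 1.0, 0.0, -0.0]
contact_force: [-0.2, -0.1, 0.4]
opening: 0.6
```

```bash
python3 - <<'E'
from h import *
im=imaging.read_camera("side")[:,:,::-1];cv2.imwrite("pics/s6.png",cv2.convertScaleAbs(cv2.resize(im[100:200,270:390],None,fx=6,fy=6,interpolation=cv2.INTER_CUBIC),alpha=1.8))
E
```

```text
(no output)
```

View pics/s6.png

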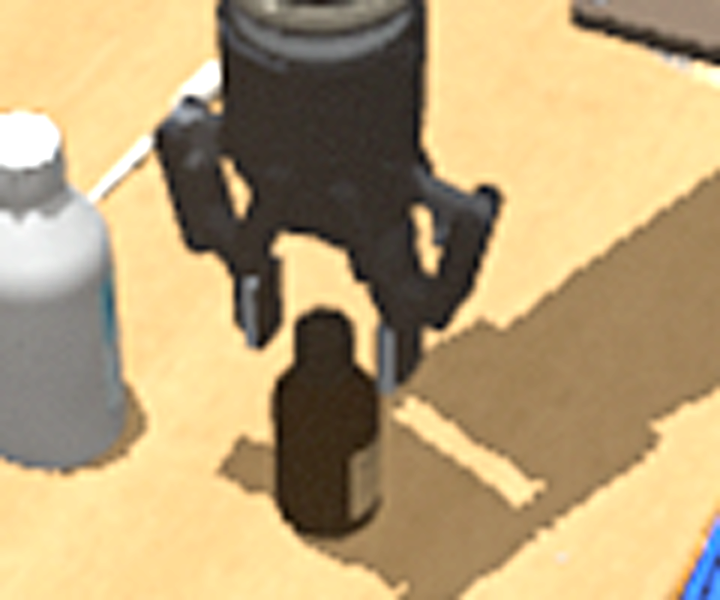

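The tips straddle the cap, so I'll close here.

Call:
send_rows:
  rows:
    - [0, 0, 0, 0]
    - [0, 0, 0, 0]
    - [0, 0, 0, 0]
    - [0, 0, 0, 0]
    - [0, 0, 0, 0]
    - [0, 0, 0, 0]
  jaw: 1
  newtons: 40

```text
time: 14.88
eef_pos: [0.4508, -0.0537, 0.0761]
tcp_rot: [-0.001, 1.0, -0.0, 0.001]
contact_force: [-0.2, -2.4, 5.7]
opening: 0.278
```

Call:
send_rows:
  rows:
    - [0, 0, 0.03, 0]
    - [0, 0, 0.08, 0]
    - [0, 0, 0.14, 0]
    - [0, 0, 0.14, 0]
    - [0, 0, 0.14, 0]

```text
time: 15.5
eef_pos: [0.4496, -0.0531, 0.1169]
tcp_rot: [-0.001, 1.0, 0.0, -0.0]
contact_force: [0.8, -0.9, -1.5]
opening: 0.272
```

```bash
python3 - <<'E'
from plant import imaging
import cv2
im=imaging.read_camera("side")[:,:,::-1];cv2.imwrite("pics/s7.png",cv2.convertScaleAbs(cv2.resize(im[60:300,200:490],None,fx=2.5,fy=2.5),alpha=1.7))
E
```

```text
(no output)
```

View pics/s7.png

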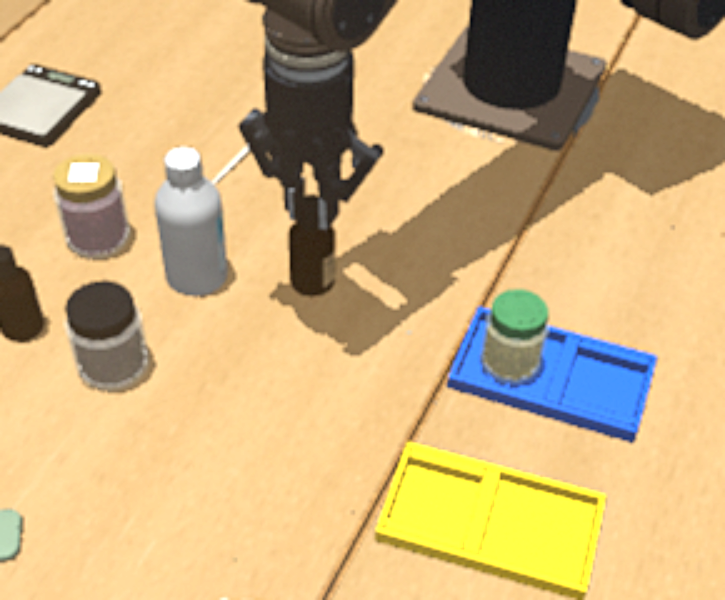

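Call:
send_rows:
  rows:
    - [0, 0, 0.06, 0]
    - [0, 0, 0.15, 0]
    - [0, 0.03, 0.22, 0]
    - [-0.01, 0.09, 0.25, 0]
    - [-0.01, 0.17, 0.25, 0]
    - [-0.02, 0.27, 0.25, 0]
    - [-0.03, 0.38, 0.25, 0]
    - [-0.04, 0.49, 0.25, 0]
    - [-0.05, 0.6, 0.25, 0]
    - [-0.05, 0.71, 0.25, 0]
    - [-0.06, 0.81, 0.25, 0]
    - [-0.07, 0.89, 0.25, 0]
    - [-0.072, 0.95, 0.25, 0]
    - [-0.072, 0.98, 0.25, 0]
    - [-0.072, 0.99, 0.25, 0]
    - [-0.072, 0.99, 0.25, 0]
    - [-0.072, 0.99, 0.25, 0]

```text
time: 17.68
eef_pos: [0.4286, 0.2432, 0.1923]
tcp_rot: [-0.001, 1.0, -0.0, -0.0]
contact_force: [0.4, 0.5, -2.5]
opening: 0.278
```

```bash
python3 - <<'E'
from plant import imaging
import cv2
im=imaging.read_camera("side")[:,:,::-1];cv2.imwrite("pics/s8.png",cv2.convertScaleAbs(cv2.resize(im[60:300,280:570],None,fx=2.5,fy=2.5),alpha=1.7))
E
```

```text
(no output)
```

View pics/s8.png

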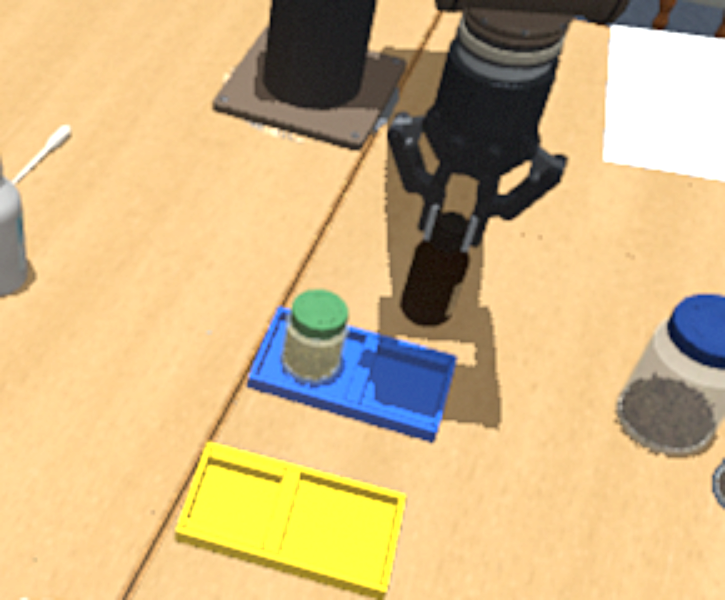

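```bash
python3 - <<'E'
from h import *
for z in (.117,.177,.221): print(((proj("side",(.4288,.2436,z))-[280,60])*2.5))
E
```

```text
[425.37592787 307.54322078]
[440.61297662 257.91991095]
[452.82425462 218.15079021]
```

Call:
send_rows:
  rows:
    - [0, 0, -0.05, 0]
    - [0, 0, -0.13, 0]
    - [0, 0, -0.21, 0]
    - [0, 0, -0.28, 0]
    - [0, 0, -0.32, 0]
    - [0, 0, -0.345, 0]
    - [0, 0, -0.36, 0]
    - [0, 0, -0.37, 0]
    - [0, 0, -0.376, 0]
    - [0, 0, -0.379, 0]
    - [0, 0, -0.379, 0]

```text
time: 19.1
eef_pos: [0.4294, 0.2439, 0.0801]
tcp_rot: [-0.001, 1.0, 0.0, 0.001]
contact_force: [-0.5, -1.9, 4.6]
opening: 0.276
```

```bash
python3 - <<'E'
from plant import imaging
import cv2
im=imaging.read_camera("side")[:,:,::-1];cv2.imwrite("pics/s9.png",cv2.convertScaleAbs(cv2.resize(im[100:250,370:520],None,fx=4,fy=4),alpha=1.7))
E
```

```text
(no output)
```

View pics/s9.png

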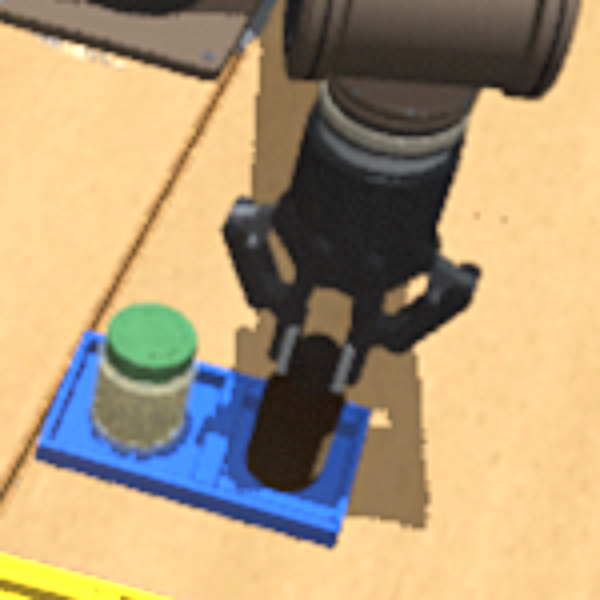

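The bottle is in the compartment and the floor is pushing back at 4.6 N. Now I'll release it and rise.

Call:
send_rows:
  rows:
    - [0, 0, 0, 0]
    - [0, 0, 0, 0]
    - [0, 0, 0, 0]
    - [0, 0, 0.02, 0]
    - [0, 0, 0.1, 0]
    - [0, 0, 0.22, 0]
    - [0, 0, 0.36, 0]
    - [0, 0, 0.473, 0]
    - [0, 0, 0.473, 0]
    - [0, 0, 0.473, 0]
  jaw: 0.4

```text
time: 20.4
eef_pos: [0.4279, 0.2435, 0.2196]
tcp_rot: [-0.001, 1.0, -0.0, -0.001]
contact_force: [-0.4, 0.8, -0.7]
opening: 0.602
```

Call:
send_rows:
  rows:
    - [0.14, -0.5, 0, 0]
    - [0.28, -1, 0, 0]
    - [0.28, -1, 0, 0]
    - [0.28, -1, 0, 0]
    - [0.28, -1, 0, 0]
    - [0.28, -1, 0, 0]
    - [0.28, -1, 0, 0]
    - [0.28, -1, 0, 0]

```text
time: 21.4
eef_pos: [0.5118, -0.0548, 0.2195]
tcp_rot: [-0.002, 1.0, 0.0, -0.001]
contact_force: [-0.4, -0.6, 0.6]
opening: 0.596
```

Call:
send_rows:
  rows:
    - [0.1, -0.3, 0, 0]
    - [0.281, -0.825, 0, 0]
    - [0.281, -0.825, 0, 0]
    - [0.281, -0.825, 0, 0]
    - [0.281, -0.825, 0, 0]
    - [0.281, -0.825, 0, 0]
    - [0.281, -0.825, 0, 0]

```text
time: 22.28
eef_pos: [0.5968, -0.3014, 0.2205]
tcp_rot: [-0.002, 1.0, 0.0, -0.0]
contact_force: [0.4, 0.1, -0.1]
opening: 0.6
```

```bash
python3 - <<'E'
from plant import imaging
import cv2
im=imaging.read_camera("side")[:,:,::-1];cv2.imwrite("pics/s10.png",cv2.convertScaleAbs(cv2.resize(im[60:300,160:480],None,fx=2.4,fy=2.4),alpha=1.7))
E
```

```text
(no output)
```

View pics/s10.png

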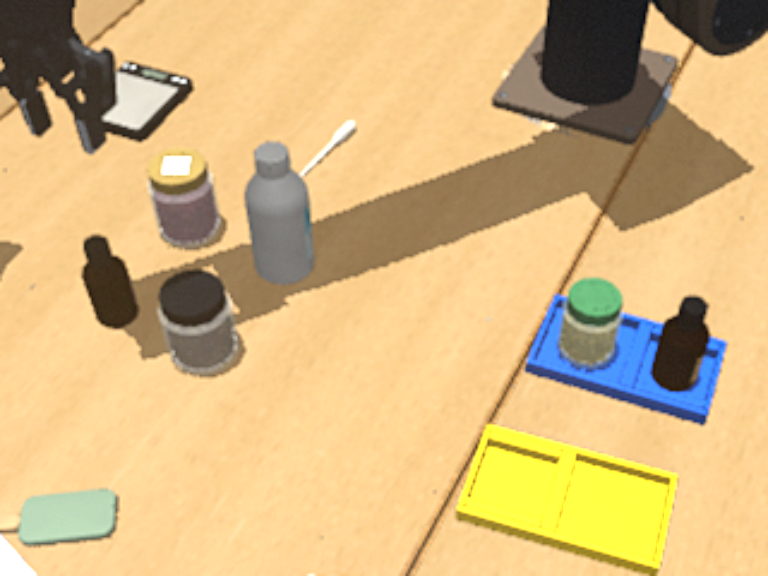

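Call:
send_rows:
  rows:
    - [0, 0, -0.08, 0]
    - [0, 0, -0.18, 0]
    - [0, 0, -0.28, 0]
    - [0, 0, -0.37, 0]
    - [0, 0, -0.43, 0]
    - [0, 0, -0.465, 0]
    - [0, 0, -0.48, 0]
    - [0, 0, -0.484, 0]
    - [0, 0, -0.484, 0]

```text
time: 23.45
eef_pos: [0.5973, -0.3042, 0.0762]
tcp_rot: [-0.001, 1.0, -0.0, 0.001]
contact_force: [0.3, 0.1, -0.9]
opening: 0.601
```

```bash
python3 - <<'E'
from plant import imaging
import cv2
im=imaging.read_camera("side")[:,:,::-1];cv2.imwrite("pics/s11.png",cv2.convertScaleAbs(cv2.resize(im[100:220,140:290],None,fx=5,fy=5),alpha=1.9))
E
```

```text
(no output)
```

View pics/s11.png

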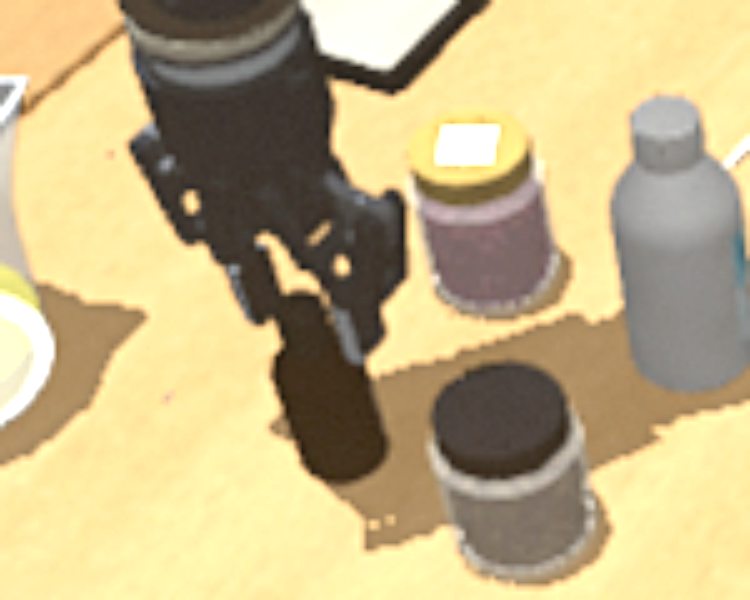

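Call:
send_rows:
  rows:
    - [0, 0, 0, 0]
    - [0, 0, 0, 0]
    - [0, 0, 0, 0]
    - [0, 0, 0, 0]
    - [0, 0, 0, 0]
    - [0, 0, 0, 0]
  jaw: 1
  newtons: 40

```text
time: 24.25
eef_pos: [0.5972, -0.3042, 0.076]
tcp_rot: [-0.001, 1.0, -0.0, 0.001]
contact_force: [0.1, -0.7, 3.6]
opening: 0.28
```

Call:
send_rows:
  rows:
    - [0, 0, 0.03, 0]
    - [0, 0, 0.09, 0]
    - [0, 0, 0.18, 0]
    - [0, 0, 0.28, 0]
    - [0, 0, 0.36, 0]
    - [0, 0, 0.4, 0]
    - [0, 0, 0.4, 0]
    - [0, 0, 0.4, 0]

```text
time: 25.25
eef_pos: [0.5961, -0.3033, 0.1938]
tcp_rot: [-0.001, 1.0, 0.001, -0.001]
contact_force: [1.1, 0.3, -1.3]
opening: 0.272
```

```bash
python3 - <<'E'
from plant import imaging
import cv2
im=imaging.read_camera("side")[:,:,::-1];cv2.imwrite("pics/s12.png",cv2.convertScaleAbs(cv2.resize(im[70:220,120:290],None,fx=4,fy=4),alpha=1.9))
E
```

```text
(no output)
```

View pics/s12.png

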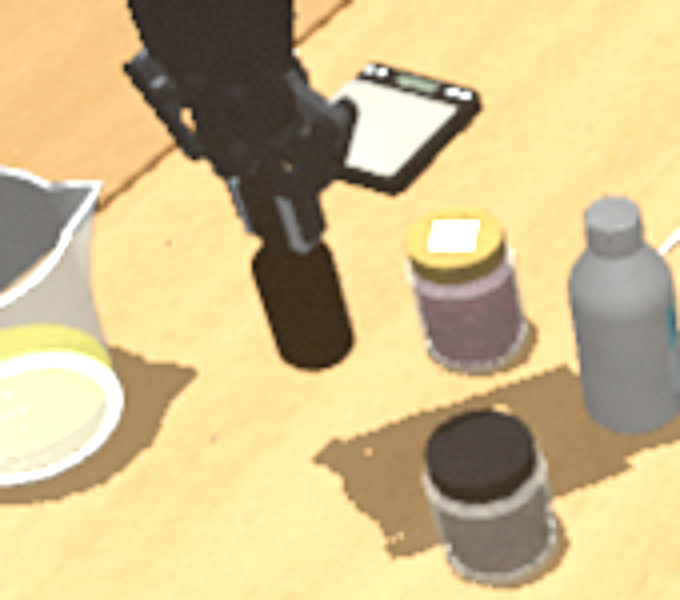

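The bottle is held with its base at about 0.12 m, above the 0.088 m black jar. Next I'll carry it to the yellow tray.

Call:
send_rows:
  rows:
    - [0, 0.03, 0, 0]
    - [0, 0.09, 0, 0]
    - [0.01, 0.18, 0, 0]
    - [0.02, 0.29, 0, 0]
    - [0.03, 0.4, 0, 0]
    - [0.04, 0.51, 0, 0]
    - [0.05, 0.62, 0, 0]
    - [0.05, 0.73, 0, 0]
    - [0.06, 0.84, 0, 0]
    - [0.067, 0.93, 0, 0]
    - [0.067, 0.98, 0, 0]
    - [0.067, 1, 0, 0]
    - [0.067, 1, 0, 0]

```text
time: 26.92
eef_pos: [0.6168, -0.0038, 0.1953]
tcp_rot: [-0.001, 1.0, -0.0, -0.0]
contact_force: [-0.4, -0.4, -0.7]
opening: 0.278
```

Call:
send_rows:
  rows:
    - [0, 0.03, 0, 0]
    - [0, 0.09, 0, 0]
    - [0, 0.18, 0, 0]
    - [0, 0.28, 0, 0]
    - [0, 0.37, 0, 0]
    - [0, 0.44, 0, 0]
    - [0, 0.485, 0, 0]
    - [0, 0.506, 0, 0]
    - [0, 0.506, 0, 0]
    - [0, 0.506, 0, 0]

```text
time: 28.18
eef_pos: [0.617, 0.1473, 0.1953]
tcp_rot: [-0.001, 1.0, -0.0, -0.0]
contact_force: [-0.4, -0.2, -0.4]
opening: 0.277
```

```bash
python3 - <<'E'
from h import *
im=imaging.read_camera("side")[:,:,::-1];cv2.imwrite("pics/s13.png",cv2.convertScaleAbs(cv2.resize(im[100:310,300:520],None,fx=2.8,fy=2.8),alpha=1.9))
for z in (.119,.223): print((proj("side",(.617,.1484,z))-[300,100])*2.8)
E
```

```text
[216.94619215 361.83962475]
[230.05577836 264.37137401]
```

View pics/s13.png

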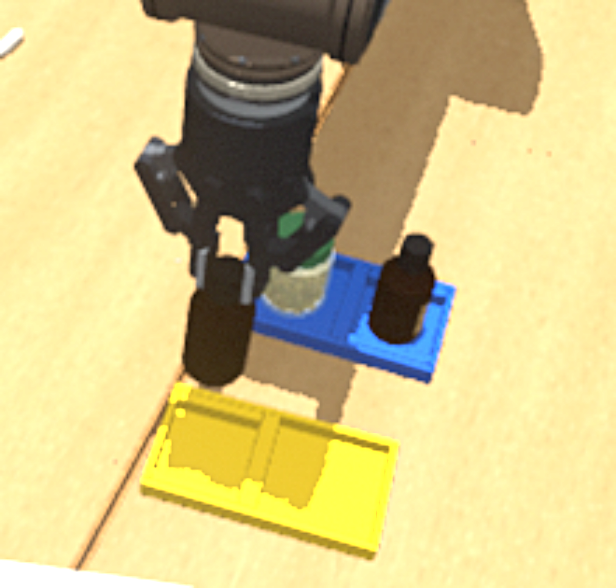

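Call:
send_rows:
  rows:
    - [0, 0, -0.05, 0]
    - [0, 0, -0.13, 0]
    - [0, 0, -0.21, 0]
    - [0, 0, -0.28, 0]
    - [0, 0, -0.325, 0]
    - [0, 0, -0.35, 0]
    - [0, 0, -0.37, 0]
    - [0, 0, -0.38, 0]
    - [0, 0, -0.386, 0]
    - [0, 0, -0.39, 0]
    - [0, 0, -0.39, 0]

```text
time: 29.6
eef_pos: [0.6178, 0.148, 0.0799]
tcp_rot: [-0.001, 1.0, 0.0, 0.001]
contact_force: [-0.4, -1.2, 4.8]
opening: 0.279
```

```bash
python3 - <<'E'
from h import *
im=imaging.read_camera("side")[:,:,::-1];cv2.imwrite("pics/s14.png",cv2.convertScaleAbs(cv2.resize(im[100:310,300:520],None,fx=2.8,fy=2.8),alpha=1.9))
E
```

```text
(no output)
```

View pics/s14.png

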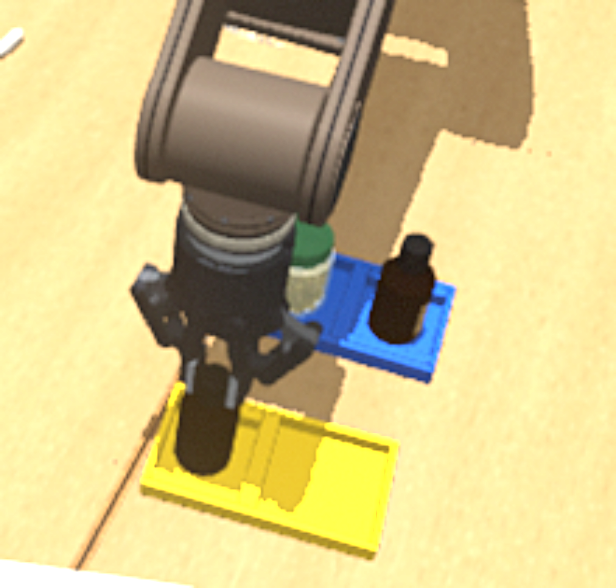

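Call:
send_rows:
  rows:
    - [0, 0, 0, 0]
    - [0, 0, 0, 0]
    - [0, 0, 0, 0]
    - [0, 0, 0.02, 0]
    - [0, 0, 0.1, 0]
    - [0, 0, 0.22, 0]
    - [0, 0, 0.38, 0]
    - [0, 0, 0.54, 0]
    - [0, 0, 0.64, 0]
    - [0, 0, 0.64, 0]
    - [0, 0, 0.64, 0]
  jaw: 0.4

```text
time: 31.02
eef_pos: [0.6162, 0.1479, 0.2687]
tcp_rot: [-0.001, 1.0, -0.0, -0.001]
contact_force: [0.3, 0.3, -1.4]
opening: 0.603
```

Call:
send_rows:
  rows:
    - [-0.25, -0.5, 0, 0]
    - [-0.525, -1, 0, 0]
    - [-0.525, -1, 0, 0]
    - [-0.525, -1, 0, 0]
    - [-0.525, -1, 0, 0]
    - [-0.525, -1, 0, 0]
    - [-0.525, -1, 0, 0]
    - [-0.525, -1, 0, 0]
  jaw: 0.3

```text
time: 32.02
eef_pos: [0.4591, -0.1512, 0.2689]
tcp_rot: [-0.001, 1.0, 0.001, -0.001]
contact_force: [-0.6, 1.1, -0.2]
opening: 0.699
```

Call:
send_rows:
  rows:
    - [0, -0.108, 0, 0]
    - [0, -0.108, 0, 0]
    - [0, -0.108, 0, 0]
    - [0, -0.108, 0, 0]

```text
time: 32.52
eef_pos: [0.4596, -0.1833, 0.2701]
tcp_rot: [-0.002, 1.0, 0.0, -0.0]
contact_force: [-1.1, 0.8, 0.4]
opening: 0.698
```

```bash
python3 - <<'E'
from h import *
im=imaging.read_camera("side")[:,:,::-1];cv2.imwrite("pics/s15.png",cv2.convertScaleAbs(cv2.resize(im[30:300,160:480],None,fx=2.2,fy=2.2),alpha=1.7))
E
```

```text
(no output)
```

View pics/s15.png

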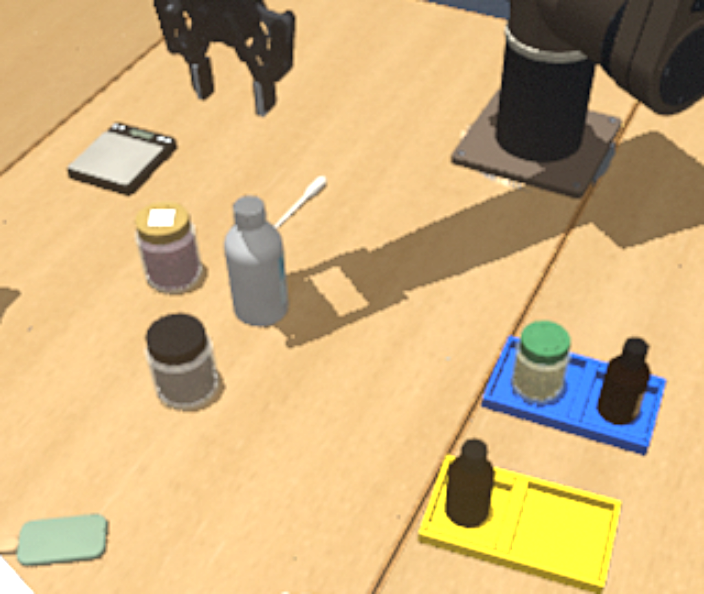

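Three items are in place, and the gripper is above the alu bottle. I'll descend and check.

Call:
send_rows:
  rows:
    - [0, 0, -0.08, 0]
    - [0, 0, -0.18, 0]
    - [0, 0, -0.28, 0]
    - [0, 0, -0.36, 0]
    - [0, 0, -0.42, 0]
    - [0, 0, -0.45, 0]
    - [0, 0, -0.463, 0]
    - [0, 0, -0.463, 0]

```text
time: 33.58
eef_pos: [0.4598, -0.1846, 0.1319]
tcp_rot: [-0.001, 1.0, -0.0, 0.0]
contact_force: [0.9, -0.5, 0.9]
opening: 0.701
```

```bash
python3 - <<'E'
from h import *
im=imaging.read_camera("side")[:,:,::-1];cv2.imwrite("pics/s16.png",cv2.convertScaleAbs(cv2.resize(im[60:190,200:350],None,fx=4.5,fy=4.5),alpha=1.7))
E
```

```text
(no output)
```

View pics/s16.png

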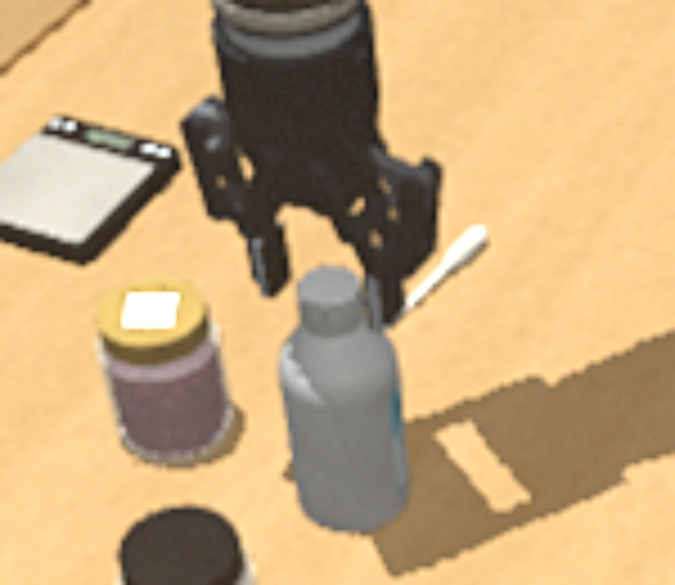

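Call:
send_rows:
  rows:
    - [0, 0, -0.01, 0]
    - [0, 0, -0.01, 0]
    - [0, 0, -0.01, 0]
    - [0, 0, -0.01, 0]
    - [0, 0, -0.01, 0]
    - [0, 0, -0.01, 0]
    - [0, 0, -0.01, 0]
  jaw: 1
  newtons: 60

```text
time: 34.5
eef_pos: [0.4598, -0.1848, 0.129]
tcp_rot: [-0.001, 1.0, -0.001, 0.001]
contact_force: [0.5, -1.7, 4.6]
opening: 0.396
```

Call:
send_rows:
  rows:
    - [0, 0, 0.02, 0]
    - [0, 0, 0.06, 0]
    - [0, 0, 0.1, 0]
    - [0, 0, 0.1, 0]

```text
time: 35.0
eef_pos: [0.4601, -0.1848, 0.1599]
tcp_rot: [-0.001, 1.0, -0.001, 0.001]
contact_force: [-0.0, -0.2, -2.9]
opening: 0.397
```

```bash
python3 - <<'E'
from h import *
im=imaging.read_camera("side")[:,:,::-1];cv2.imwrite("pics/s17.png",cv2.convertScaleAbs(cv2.resize(im[60:190,200:350],None,fx=4.5,fy=4.5),alpha=1.7))
E
```

```text
(no output)
```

View pics/s17.png

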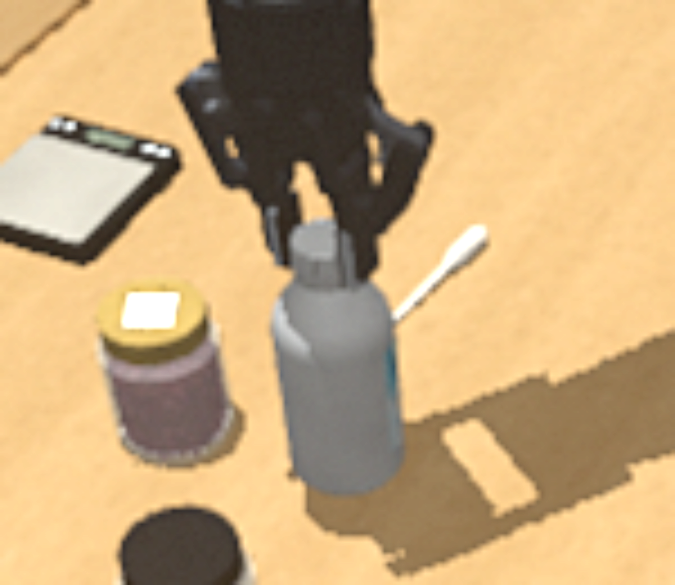

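The bottle is held and upright. Next I'll lift and carry it.

Call:
send_rows:
  rows:
    - [0, 0, 0.05, 0]
    - [0, 0, 0.13, 0]
    - [0, 0, 0.22, 0]
    - [0.01, 0.03, 0.3, 0]
    - [0.03, 0.08, 0.333, 0]
    - [0.07, 0.15, 0.333, 0]
    - [0.11, 0.23, 0.333, 0]
    - [0.15, 0.32, 0.333, 0]
    - [0.19, 0.41, 0.333, 0]
    - [0.23, 0.5, 0.333, 0]
    - [0.27, 0.59, 0.333, 0]
    - [0.31, 0.68, 0.333, 0]
    - [0.35, 0.77, 0.333, 0]
    - [0.38, 0.85, 0.333, 0]
    - [0.4, 0.92, 0.333, 0]
    - [0.41, 0.97, 0.333, 0]
    - [0.42, 1, 0.333, 0]
    - [0.42, 1, 0.333, 0]

```text
time: 37.3
eef_pos: [0.5854, 0.1158, 0.2583]
tcp_rot: [-0.001, 1.0, -0.0, -0.0]
contact_force: [0.5, 0.5, -2.7]
opening: 0.397
```

Call:
send_rows:
  rows:
    - [0, 0.03, 0, 0]
    - [0.01, 0.08, 0, 0]
    - [0.03, 0.15, 0, 0]
    - [0.04, 0.23, 0, 0]
    - [0.05, 0.3, 0, 0]
    - [0.06, 0.36, 0, 0]
    - [0.067, 0.39, 0, 0]
    - [0.067, 0.409, 0, 0]
    - [0.067, 0.409, 0, 0]
    - [0.067, 0.409, 0, 0]

```text
time: 38.55
eef_pos: [0.6055, 0.2377, 0.2583]
tcp_rot: [-0.001, 1.0, -0.0, -0.0]
contact_force: [-0.7, -0.0, -3.2]
opening: 0.4
```

```bash
python3 - <<'E'
from h import *
im=imaging.read_camera("side")[:,:,::-1];cv2.imwrite("pics/s18.png",cv2.convertScaleAbs(cv2.resize(im[60:310,300:540],None,fx=2.4,fy=2.4),alpha=1.7))
for z in (.13,.288): print((proj("side",(.606,.2385,z))-[300,60])*2.4)
E
```

```text
[296.81510207 427.00942221]
[334.5913618  291.08681949]
```

View pics/s18.png

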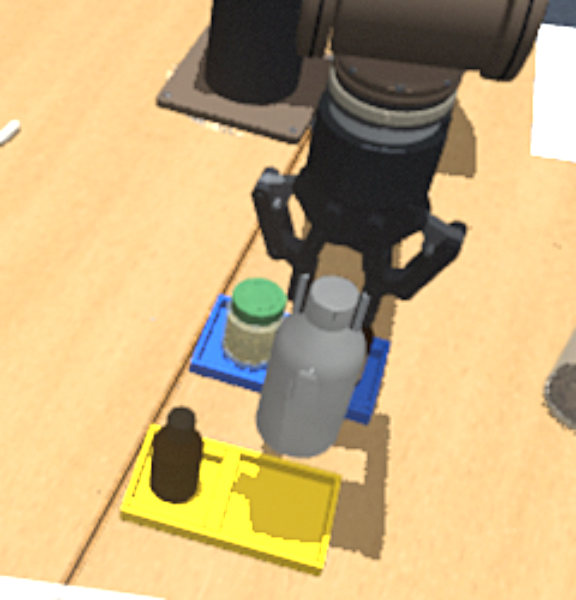

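Call:
send_rows:
  rows:
    - [0, 0, -0.04, 0]
    - [0, 0, -0.11, 0]
    - [0, 0, -0.18, 0]
    - [0, 0, -0.25, 0]
    - [0, 0, -0.31, 0]
    - [0, 0, -0.35, 0]
    - [0, 0, -0.38, 0]
    - [0, 0, -0.4, 0]
    - [0, 0, -0.41, 0]
    - [0, 0, -0.417, 0]
    - [0, 0, -0.422, 0]
    - [0, 0, -0.422, 0]

```text
time: 40.1
eef_pos: [0.6062, 0.2384, 0.133]
tcp_rot: [-0.001, 1.0, 0.0, 0.001]
contact_force: [-1.2, 0.2, 0.5]
opening: 0.396
```

```bash
python3 - <<'E'
from h import *
im=imaging.read_camera("side")[:,:,::-1];cv2.imwrite("pics/s19.png",cv2.convertScaleAbs(cv2.resize(im[60:310,300:540],None,fx=2.4,fy=2.4),alpha=1.7))
E
```

```text
(no output)
```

View pics/s19.png

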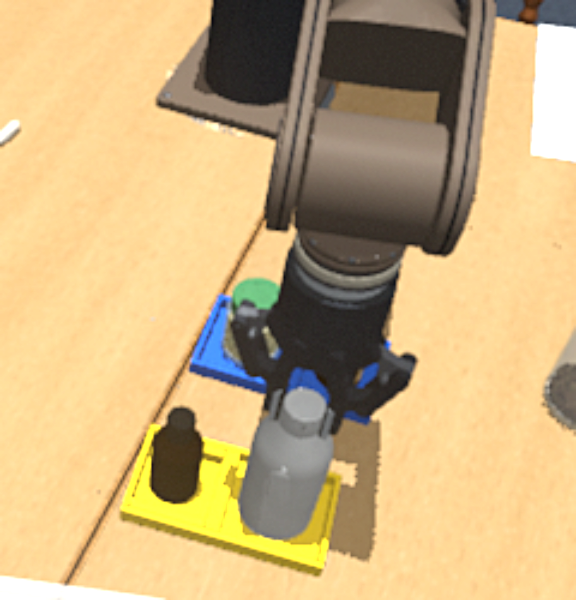

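Seated: the wrist load went from -3.2 N to +0.5 N. I'll lower another 1 mm, release and retreat.

Call:
send_rows:
  rows:
    - [0, 0, -0.003, 0]
    - [0, 0, -0.004, 0]
    - [0, 0, -0.004, 0]

```text
time: 40.52
eef_pos: [0.6066, 0.2385, 0.1331]
tcp_rot: [-0.001, 1.0, 0.0, 0.002]
contact_force: [-0.9, -0.2, 5.7]
opening: 0.4
```

Call:
send_rows:
  rows:
    - [0, 0, 0, 0]
    - [0, 0, 0, 0]
    - [0, 0, 0, 0]
    - [0, 0, 0.02, 0]
    - [0, 0, 0.08, 0]
    - [0, 0, 0.18, 0]
    - [0, 0, 0.3, 0]
    - [0, 0, 0.45, 0]
    - [0, 0, 0.45, 0]
    - [0, 0.3, 0.45, 0]
    - [0, 0.6, 0.45, 0]
    - [0, 0.8, 0.45, 0]
    - [0, 0.8, 0.45, 0]
    - [0, 0.8, 0.45, 0]
    - [0, 0.8, 0.45, 0]
  jaw: 0.3

```text
time: 42.4
eef_pos: [0.6053, 0.4781, 0.265]
tcp_rot: [-0.001, 1.0, -0.0, -0.0]
contact_force: [-0.4, 0.1, -0.5]
opening: 0.7
```

```bash
python3 - <<'E'
from h import *
for n,r in (("side",(60,310,160,480)),("top",(120,270,180,460))):
    im=imaging.read_camera(n)[:,:,::-1];cv2.imwrite(f"pics/{n}_e.png",im)
    cv2.imwrite(f"pics/{n}_f.png",cv2.convertScaleAbs(cv2.resize(im[r[0]:r[1],r[2]:r[3]],None,fx=2.4,fy=2.4,interpolation=cv2.INTER_CUBIC),alpha=1.7))
E
```

```text
(no output)
```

View pics/side_f.png

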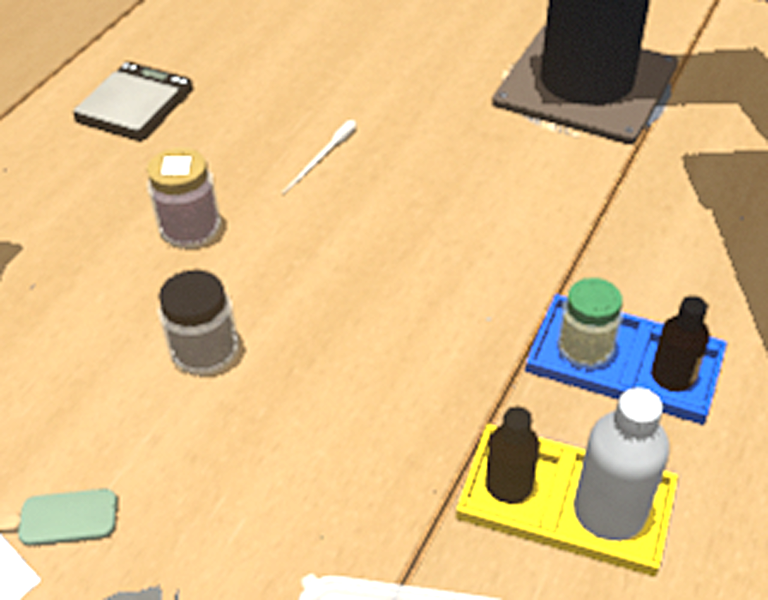

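View pics/top_f.png

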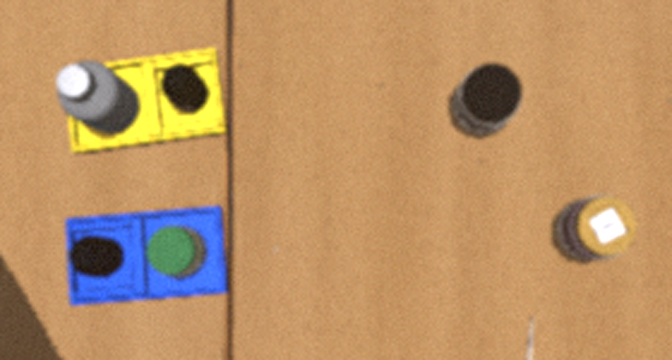

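```bash
python3 - <<'E'
from h import *
np.set_printoptions(precision=4,suppress=True)
im=cv2.imread("pics/top_e.png");h=cv2.cvtColor(im,cv2.COLOR_BGR2HSV)
o=CAL["top"]["cam_to_world"][:2,3]
def loc(p,c,a):
    a=np.radians(a);d=p-np.array(c);return np.array([d@[np.cos(a),np.sin(a)],d@[-np.sin(a),np.cos(a)]])
B=((.432,.194),3.7);Y=((.611,.198),187.1)
m,st,ce=blob(cv2.inRange(h,(55,80,30),(85,255,255))>0,(252,224));print("jar",loc(onz("top",ce,.082),*B))
m,st,ce=blob(cv2.inRange(h,(0,0,125),(180,60,255))>0,(211,153));p=onz("top",ce,.162);print("alu",st,p,loc(p,*Y))
for q,T in(((220,227),B),((257,157),Y)):
    m,st,ce=blob(h[:,:,2]<50,q)
    cs,_=cv2.findContours(m.astype(np.uint8),cv2.RETR_EXTERNAL,cv2.CHAIN_APPROX_NONE)
    W=np.array([onz("top",u,.108) for u in cs[0][:,0]]);k=np.argmax(np.hypot(*(W-o).T));d=W[k]-o
    c=W[k]-d/np.hypot(*d)*.0125;print("bottle",st,c,loc(c,*T))
E
```

```text
jar [ 0.0012 -0.0417]
alu [203 147  14  13 130] [0.6062 0.239 ] [-0.0003 -0.0413]
bottle [209 219  22  16 277] [0.4327 0.2408] [0.0037 0.0467]
bottle [248 148  18  18 239] [0.6175 0.1431] [0.0003 0.0553]
```

All four are within about 6 mm of their compartment centres, so I'll hand in.

```bash
python3 - <<'E'
from plant import workorder, monitor
s=monitor.get_state();print(s["time"],s["contact_force"]);print(workorder.sign_off())
E
```

```text
42.5 [-0.10111181 -0.52147211 -0.21439984]
the job is handed in; nothing more can be done
None
```

Both kits are made up, and I handed the job in at 42.5 s. The blue tray holds the green-lidded jar and one dark bottle; the yellow tray holds the aluminium bottle and the other dark bottle.

**Last checks:** The top view puts all four items inside the limits, and both views show them upright in their compartments. The arm was clear of everything.

| Item | Offset from compartment centre (top view) |
|---|---|
| Green-lidded jar | about 1 mm |
| Aluminium bottle | under 1 mm |
| Dark bottle, blue tray | about 5 mm |
| Dark bottle, yellow tray | about 5 mm |

- **Black and gold jars:** they look unmoved in the pictures and nothing touched them. I did not measure their final positions.
- **Seating on the tray floor:** I judged this from the tool height and the contact force as each item was set down, not from a separate measurement.

**What disagreed:** The fingertips stood about 22–25 mm higher than the tool data says. My first close on a dark bottle shut above its cap without touching it, so I corrected the height. The jar, gripped before I noticed, was held near its lid rather than mid-body.

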